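Slide left- and right-hand brackets into their bays

TASK

Sort the two mirror-image steel brackets: the left-hand one goes into the blue bay on your left, the right-hand one into the yellow bay on your right. With its tab end pointing away from you, a left-hand bracket has its upright flange on the left. Push each one along the bench, without picking it up, until its flange stands flat against the back wall of its bay; leave the tools lying around where they are.

Things in the scene. Friction and masses are not known exactly. Their poses are not given: they have to be found in the camera images.
- bracket_left_flange (a point): Left-hand smooth grey steel bracket, 280 g, 100 x 90 mm, flat. 4 mm base strip 100 x 48 with, at its +x end, a tab 38 wide sticking out 38 more to -y; along its outer (+y) edge an upright flange 100 long, 4 thick, 25 high. Mirror image of the other. Point: flange centre, 12.5 mm above the underside; x along the flange to the tab end (starts ahead of the robot within 0.45 rad), z up
- bracket_right_flange (a point): Right-hand smooth grey steel bracket, 280 g, 100 x 90 mm, flat. 4 mm base strip 100 x 48 with, at its +x end, a tab 38 wide sticking out 38 more to +y; along its outer (-y) edge an upright flange 100 long, 4 thick, 25 high. Mirror image of the other. Point: flange centre, 12.5 mm above the underside; x along the flange to the tab end (starts ahead of the robot within 0.45 rad), z up
- bay_left: Blue three-sided bay fixed at the robot's left, mouth facing the other bay: walls 12 mm thick, 30 high; no floor or sill, so things slide in on the bench. Origin: on the bench, middle of the back wall's inner face; x along that wall (ahead of the robot within 0.1 rad), y to the left. Inside: x -140 to 140 mm, and 105 mm from back wall to mouth, in -y
- bay_right: Yellow three-sided bay fixed at the robot's right, mouth facing the other bay: walls 12 mm thick, 30 high; no floor or sill, so things slide in on the bench. Origin: on the bench, middle of the back wall's inner face; x along that wall (ahead of the robot within 0.1 rad), y to the left. Inside: x -140 to 140 mm, and 105 mm from back wall to mouth, in +y
- torch: bystander: black pocket torch, 121 mm long, 33 mm high, behind the brackets; origin under its middle
- crayon: bystander: yellow crayon, 85 mm long, 14 mm high, behind the brackets; origin under its middle
- screwdriver: bystander: blue-handled screwdriver, 145 mm long, 19 mm high, beyond the left bay; origin under its middle

How it is judged (in metres and radians):
At the end, for the whole second after the job is handed in: Each bracket lies flat and at rest, flange up, in the bay of its own hand: the left-hand one in the blue left bay, the right-hand one in the yellow right bay, with the flange within 6 mm of the back wall's inner face and within 0.1 rad of parallel to it, between the bay's side walls (y of bracket_left_flange in the frame of bay_left between -0.008 and 0.01 m and x of bracket_left_flange in the frame of bay_left between -0.095 and 0.095 m and angle between the x axis of bracket_left_flange and the x axis of bay_left, either way round below 0.1 rad and angle between each of bracket_left_flange, bracket_right_flange's own z axis and vertical below 0.1 rad and height (world z) of each of bracket_left_flange, bracket_right_flange below 0.018 m and linear speed of each of bracket_left, bracket_right below 0.01 m/s and y of bracket_right_flange in the frame of bay_right between -0.01 and 0.008 m and x of bracket_right_flange in the frame of bay_right between -0.095 and 0.095 m and angle between the x axis of bracket_right_flange and the x axis of bay_right, either way round below 0.1 rad); the robot touches nothing.
It fails at once if the left-hand bracket is picked up (its flange centre rises above 50 mm) or tipped over by more than 35 degrees (height (world z) of bracket_left_flange above 0.05 m or angle between bracket_left_flange's own z axis and vertical above 0.6 rad).
It fails at once if the right-hand bracket is picked up (its flange centre rises above 50 mm) or tipped over by more than 35 degrees (height (world z) of bracket_right_flange above 0.05 m or angle between bracket_right_flange's own z axis and vertical above 0.6 rad).
It fails at once if the torch, crayon or screwdriver is shifted by more than 40 mm (distance of any of torch, crayon, screwdriver from where it was at the start of the episode above 0.04 m).
It also fails if it takes over 58 s, if anything falls off the work surface, if the arm or the gripper's body presses on something with over 40 N, if the wrist force passes 120 N, or if a joint passes its speed limit or range.

ROBOT

A 6-joint arm with a two-finger parallel gripper is mounted at the origin on a cart in front of the work surface, level with it; the furniture and walls round the work are solid. World frame = base frame: x ahead of the robot, y to its left, z up, the work surface at z = 0. Lengths are in m, angles in degrees, forces in N, time in s.
With the tool pointing down it reaches from about 0.325 to 0.875 m from the base axis. Payload 4.4 kg.
Tool frame: the origin (TCP) lies where the fingers leave the gripper's body, on its centre line; the fingertips stand 73 mm ahead of it and the grasp point (between the pads) lies 54 mm ahead of it; z points along the fingers, y is the line along which they close (so a half turn about z gives the same grasp; the last joint's range is limited). The gripper opens to 85 mm and grips with 20 to 120 N. Pads are 22 mm wide; open, the fingers measure 114 mm over their backs; the gripper's body (76 mm by 85 mm) begins 54 mm behind the grasp point. The pads swing forward as they close: fully open they stand 13 mm farther back than shut.
Start: joints at [55.204, 11.837, 88.321, -0, 79.842, -8.623], TCP at [0.254, 0.516, 0.304] pointing down, gripper open.
Joint ranges: [-156.59, 156.59], [-49.26, 127.26], [12.9, 141.05], [-63.56, 243.56], [4.71, 150.69], [-161.64, 161.64]. Speed limits (degrees/s): [159.86, 159.86, 180, 180, 180, 180].

INTERFACE

Orientations are given as [roll, pitch, yaw] about the fixed x, y, z axes, in that order (R = Rz(yaw) Ry(pitch) Rx(roll)).
In Python, from workcell import r gives the robot as it stands.
- The arm moves only by the tool play_rows, never from a script. Its argument "deltas" is a list of rows, each an object of numbers: "tx", "ty", "tz": the shift along the tool's x, y, z in m; "rx", "ry", "rz": the turn, a rotation vector about the tool's x, y, z in rad. A call has 1 to 5 rows; each row shifts and turns the commanded pose from where the row before left it, along the tool's axes as they then stand; what a row does not reach is not made up. A row lasts 1/8 s, in which the tool goes at most 62.5 mm and 10.7 degrees, less where a joint would pass 70% of its speed; a pose out of reach is approached as far as the arm can. A call is refused whole if a number of a shift passes 0.0625 or a number of a turn 0.188, either way. A call with a gripper value outside its range is refused whole. "gripper" is the finger opening in m, from 0 to 0.0854, set as the call begins (left out, the last holds). The fingers move at their own pace and stop on an object; "force" is the grip in N (left out, the last holds). Time passes only in rows, so rows that do not move let the fingers close. It gives the time, the measured TCP pose, the force, the opening and the grip force at its end, in the units of the state.
- r.get_state(): the state, without advancing time (a new reading comes with each control period).
- r.camera(name): name is "scene" or "top"; returns the picture (384x512x3 uint8, blue, green, red); there is no depth.
- r.calibration(name): a dict with "fov_y" (degrees; the focal length in pixels is half the picture's height over the tangent of half this angle, whatever the lens; pixels are square), "cx", "cy" (the principal point, pixels), "R" (3x3) and "t" (3): a world point X has camera coordinates R X + t. Camera axes: x right, y down, z forward; pixel columns grow to the right and rows downward; lengths in m; the calibration is good to about 2 mm. A picture is of the moment at which its call begins. calibration takes no time and is no camera call.
- r.sign_off(): hands the job in; it is judged then, once.
The state is a dict: "t": time; "joint_positions": joint angles; "qd": joint speeds; "joint_efforts": joint torques, N m; "tcp_pos": TCP position; "tool_rot": TCP orientation; "force": force on the tool from outside, world axes, zero at the start; "ft_torque": the same for the moment, N m; "gripper_width": finger opening in m; "grip_force": force on a finger pad.
Only numpy, scipy, OpenCV 4.12 (cv2) and the standard library are available. Lean on these libraries where they do the work, as an engineer would, in place of code of your own. Each camera call takes 0.05 s, during which the arm holds its last target. There are 200 camera calls.

## Working session

There is one attempt and no reset: what is moved stays moved. The work goes in short steps, Python scripts to look and compute and a tool call to move; the robot and the scene stay as the last step left them, time stands still between calls to the robot, and variables do not carry over. Pictures are saved under pics/ and viewed, at most 10 in all, crops included, and the job is handed in when it is done.

Besides the shell and the picture viewer there is one more tool, called after ">>>" as name(argument=value, ...) on one line, values as JSON. play_rows: Moves the arm, as the interface text tells. Its arguments: {"type":"object","properties":{"deltas":{"type":"array"},"gripper":{"type":"number"},"force":{"type":"number"}},"required":["deltas"]}

```bash
mkdir -p pics; python3 - <<'E'
from workcell import r
import cv2
for n in("top","scene"):
    c=r.calibration(n);print(n,c)
    cv2.imwrite(f"pics/{n}0.png",r.camera(n))
s=r.get_state();print(s['t'],s['tcp_pos'],s['tool_rot'])
E
```

```text
top {'fov_y': 42.063301551491186, 'cx': 250.88876166810948, 'cy': 189.09673683953739, 'R': array([[-0.02302096, -0.99947189, -0.02293408],
       [-0.99702086,  0.02464165, -0.07309028],
       [ 0.07361681,  0.02118315, -0.9970616 ]]), 't': array([0.08141563, 0.55863813, 1.39877809])}
scene {'fov_y': 48.57253650951675, 'cx': 261.96527226303186, 'cy': 192.1760539528931, 'R': array([[ 0.89169421, -0.45254662, -0.00911031],
       [-0.19191167, -0.3597595 , -0.91309529],
       [ 0.40994066,  0.81595016, -0.40764444]]), 't': array([-0.48778991,  0.17154465,  0.88323244])}
0.1 [0.25334399 0.51559422 0.30281509] [-1.79882338e+02 -1.68380614e-02  1.53827400e+02]
```

View pics/top0.png

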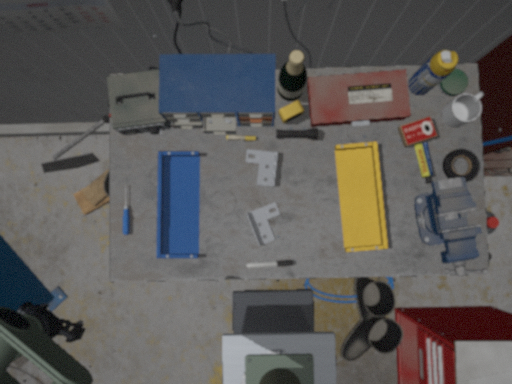

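View pics/scene0.png

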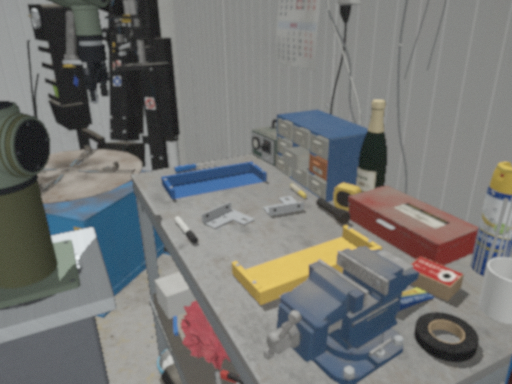

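The top view has the blue bay at columns 158-200 and the yellow bay at 336-388. The brackets are at about (263,167) and (265,222), the torch at (300,134) and the crayon at (241,138). A pen lies near (271,264). I'll zoom in to tell the brackets apart.

```bash
python3 - <<'E'
import cv2,numpy as np
a=cv2.imread("pics/top0.png")[140:255,150:395]
b=cv2.imread("pics/scene0.png")[160:250,150:395]
a=cv2.resize(a,None,fx=3.2,fy=3.2,interpolation=2);b=cv2.resize(b,None,fx=3.2,fy=2.5*1,interpolation=2)
cv2.imwrite("pics/z.png",np.vstack([a,b])[:600])
E
```

```text
(no output)
```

View pics/z.png

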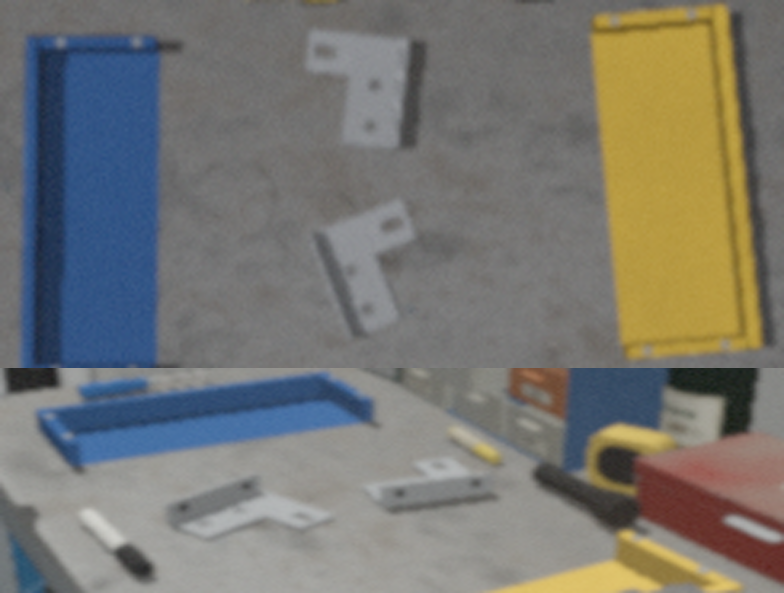

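The upper bracket (zoom flange at x≈412) has its tab to the left and its flange on the right, so it is the right-hand one. The lower one has its flange on the left (zoom 320,235 to 355,333), so it is the left-hand one. Each flange already faces its own bay.

```bash
cat >h.py <<'E'
from workcell import r
import cv2,numpy as np
def cast(n,p,z):
    c=r.calibration(n);f=192/np.tan(np.radians(c['fov_y']/2));C=-c['R'].T@c['t']
    d=c['R'].T@np.array([(p[0]-c['cx'])/f,(p[1]-c['cy'])/f,1]);return C+d*(z-C[2])/d[2]
def proj(n,X):
    c=r.calibration(n);f=192/np.tan(np.radians(c['fov_y']/2));q=c['R']@X+c['t'];return q[:2]/q[2]*f+[c['cx'],c['cy']]
def brackets(im):
    hsv=cv2.cvtColor(im,cv2.COLOR_BGR2HSV);g=cv2.GaussianBlur(im,(3,3),0)
    m=((g.min(2)>135)).astype(np.uint8);return m
E
python3 - <<'E'
from h import *
c=r.calibration("top");print("cam",(-c['R'].T@c['t']).round(3))
im=cv2.imread("pics/top0.png")
u=cv2.resize(im[140:255,230:310],None,fx=8,fy=8,interpolation=cv2.INTER_CUBIC)
g=cv2.GaussianBlur(u.min(2),(0,0),4);th,m=cv2.threshold(g,0,255,cv2.THRESH_OTSU);print(th)
for k in cv2.findContours(m,0,1)[0]:
    if cv2.contourArea(k)<10000: continue
    a=cv2.approxPolyDP(k,18,True)[:,0]
    for p in a:
        q=(p+.5)/8-.5+[230,140];print(q.round(1),cast("top",q,.004)[:2].round(4),cast("top",q,.025)[:2].round(4))
    print()
Z=lambda x,y:((x+.5)/3.2-.5+150,(y+.5)/3.2-.5+140)
for n,p,z in [("B in top far",(37,50),.03),("B in top near",(35,362),.03),("B bot far",(66,60),0),("B bot near",(62,362),0),("Bmouth",(159,100),0),
 ("Y in far",(712,20),.03),("Y in near",(742,330),.03),("Y inbot far",(712,20),0),("Y inbot near",(742,330),0),("Y out far",(728,8),.03),("Y out near",(765,345),.03),("Ymouth far",(593,30),0),("Ymouth near",(622,330),0)]:
    print(n,cast("top",Z(*p),z)[:2].round(4))
E
```

```text
cam [0.456 0.038 1.437]
124.0
[274.1 201.4] [0.5245 0.0027] [0.5235 0.0032]
[249.8 210.6] [0.5    0.0729] [0.4994 0.0724]
[256.2 222.3] [0.466  0.0554] [0.4658 0.0552]
[260.6 223.6] [0.4621 0.043 ] [0.462  0.0429]
[258.3 227.1] [0.4523 0.0497] [0.4523 0.0495]
[260.7 235.2] [0.429  0.0435] [0.4293 0.0434]
[265.8 235.3] [0.4283 0.0288] [0.4287 0.029 ]
[262.3 238.4] [0.4196 0.0391] [0.4201 0.039 ]
[265.3 243.1] [0.4063 0.0308] [0.407  0.0309]
[273.7 239.3] [0.4164 0.0067] [0.417  0.0071]
[266.8 219.3] [0.4738 0.0248] [0.4736 0.025 ]
[278.7 213.6] [ 0.4895 -0.0096] [ 0.489  -0.0089]

[247.1 149.2] [0.6779 0.0768] [0.6746 0.0763]
[245.4 160.8] [0.6441 0.0823] [0.6413 0.0817]
[258.4 164.2] [0.6333 0.045 ] [0.6307 0.0449]
[256.6 183.8] [0.5766 0.0517] [0.5748 0.0515]
[272.7 185.1] [0.5718 0.0054] [0.5701 0.0059]
[276.4 152.1] [ 0.6672 -0.0079] [ 0.6641 -0.0072]

B in top far [0.6628 0.3214]
B in top near [0.3865 0.3259]
B bot far [0.6574 0.3011]
B bot near [0.3845 0.3077]
Bmouth [0.6186 0.2169]
Y in far [ 0.6738 -0.278 ]
Y in near [ 0.4008 -0.2929]
Y inbot far [ 0.6784 -0.2847]
Y inbot near [ 0.3996 -0.2999]
Y out far [ 0.6841 -0.2925]
Y out near [ 0.3873 -0.3122]
Ymouth far [ 0.6722 -0.1774]
Ymouth near [ 0.4019 -0.1936]
```

>>> play_rows(deltas=[{"tx": -0.043,"ty": -0.03},{"tx": -0.043,"ty": -0.03},{"tx": -0.043,"ty": -0.03},{"tx": -0.043,"ty": -0.03},{"tx": -0.043,"ty": -0.03}], gripper=0.04)

```text
invalid input
```

>>> play_rows(deltas=[{"tx": -0.043,"ty": -0.03},{"tx": -0.043,"ty": -0.03},{"tx": -0.043,"ty": -0.03},{},{}])

```text
invalid input
```

>>> play_rows(deltas=[{"rz": 0.156,"tz": 0.035},{"rz": 0.156,"tz": 0.035},{"rz": 0.156,"tz": 0.035},{"rz": 0.156,"tz": 0.035},{"rz": 0.156,"tz": 0.035}])

```text
invalid input
```

>>> play_rows(deltas=[{"tx": -0.043,"ty": -0.03,"tz": 0,"rx": 0,"ry": 0,"rz": 0},{"tx": -0.043,"ty": -0.03,"tz": 0,"rx": 0,"ry": 0,"rz": 0},{"tx": -0.043,"ty": -0.03,"tz": 0,"rx": 0,"ry": 0,"rz": 0},{"tx": -0.043,"ty": -0.03,"tz": 0,"rx": 0,"ry": 0,"rz": 0},{"tx": -0.043,"ty": -0.03,"tz": 0,"rx": 0,"ry": 0,"rz": 0}], gripper=0.04, force=30)

```text
t: 0.72
tcp_pos: [0.3807, 0.285, 0.3035]
tool_rot: [-180.0, -0.0, 153.8]
force: [1.2, 0.9, 0.2]
gripper_width: 0.04
grip_force: 0.0
```

>>> play_rows(deltas=[{"tx": -0.043,"ty": -0.03},{"tx": -0.043,"ty": -0.03},{"tx": -0.043,"ty": -0.03}], gripper=0.04, force=30)

```text
invalid input
```

>>> play_rows(deltas=[{"rz": 0.156,"tz": 0.035},{"rz": 0.156,"tz": 0.035},{"rz": 0.156,"tz": 0.035},{"rz": 0.156,"tz": 0.035},{"rz": 0.156,"tz": 0.035}], gripper=0.04, force=30)

```text
invalid input
```

```bash
python3 - <<'E'
from h import *
s=r.get_state();print(s['t'],s['tcp_pos'],s['tool_rot'],s['force'])
cv2.imwrite("pics/s1.png",cv2.resize(r.camera("scene")[100:300,120:380],None,fx=2.5,fy=2.5))
E
```

```text
0.725 [0.38072209 0.28495763 0.30350968] [-1.79977359e+02 -1.18625697e-02  1.53842864e+02] [1.19002975 0.90333853 0.19207105]
```

View pics/s1.png

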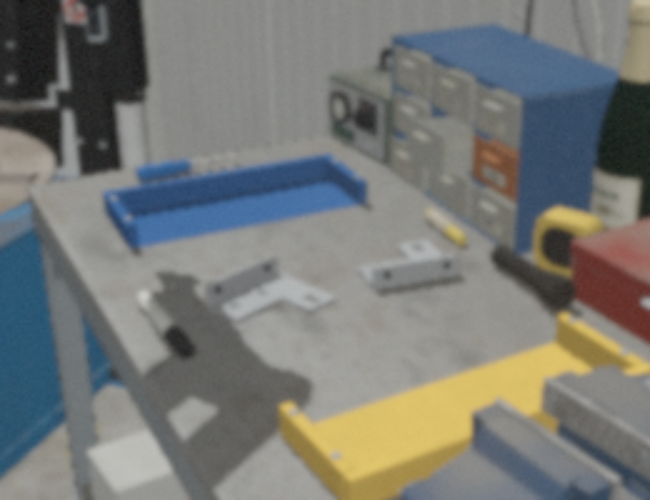

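The scene view shows the bench undisturbed, with only the arm's shadow in the crop. Rows need all six keys, so I'll use the full format.

>>> play_rows(deltas=[{"tx": -0.043,"ty": -0.03,"tz": 0,"rx": 0,"ry": 0,"rz": 0},{"tx": -0.043,"ty": -0.03,"tz": 0,"rx": 0,"ry": 0,"rz": 0},{"tx": -0.043,"ty": -0.03,"tz": 0,"rx": 0,"ry": 0,"rz": 0}])

```text
t: 1.15
tcp_pos: [0.4568, 0.1477, 0.3036]
tool_rot: [-180.0, -0.0, 153.8]
force: [-0.2, 0.3, -0.6]
gripper_width: 0.0403
grip_force: 0.0
```

>>> play_rows(deltas=[{"tx": 0,"ty": 0,"tz": 0.037,"rx": 0,"ry": 0,"rz": 0.156},{"tx": 0,"ty": 0,"tz": 0.037,"rx": 0,"ry": 0,"rz": 0.156},{"tx": 0,"ty": 0,"tz": 0.037,"rx": 0,"ry": 0,"rz": 0.156},{"tx": 0,"ty": 0,"tz": 0.037,"rx": 0,"ry": 0,"rz": 0.156},{"tx": 0,"ty": 0,"tz": 0.037,"rx": 0,"ry": 0,"rz": 0.156}])

```text
t: 1.78
tcp_pos: [0.4562, 0.149, 0.1175]
tool_rot: [-180.0, -0.0, 108.8]
force: [0.6, 0.2, 0.2]
gripper_width: 0.0397
grip_force: 0.0
```

```bash
python3 - <<'E'
from h import *
s=r.get_state();print(s['t'],s['tcp_pos'],s['tool_rot'],s['force'])
for n in("scene","top"):
  im=r.camera(n);u,v=proj(n,np.array([*s['tcp_pos'][:2],.03])).astype(int);print(n,u,v)
  cv2.imwrite(f"pics/{n}2.png",im)
a=cv2.imread("pics/scene2.png")[80:300,100:360];b=cv2.imread("pics/top2.png")[120:260,150:310]
cv2.imwrite("pics/m2.png",np.hstack([cv2.resize(a,(450,381)),cv2.resize(b,(340,381))]))
E
```

```text
1.775 [0.45617988 0.14903076 0.11749477] [-1.79982421e+02 -5.10106631e-03  1.08836775e+02] [0.58227862 0.19943006 0.20296457]
scene 208 193
top 222 226
```

View pics/m2.png

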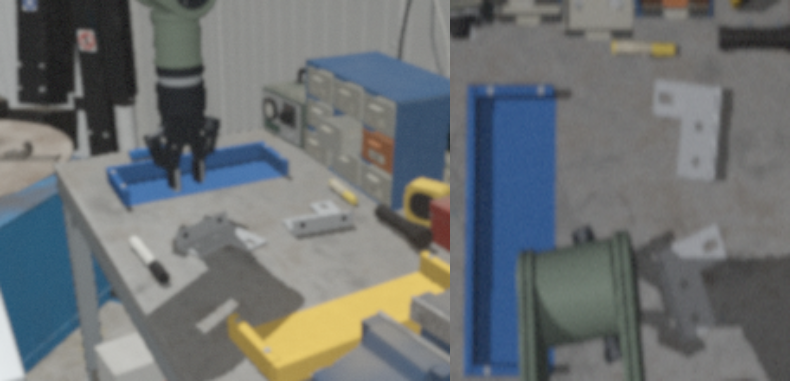

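The gripper hangs over clear bench left of the left bracket. Next I'll probe the bench gently to get the fingertip height at this opening.

>>> play_rows(deltas=[{"tx": 0,"ty": 0,"tz": 0.01,"rx": 0,"ry": 0,"rz": 0},{"tx": 0,"ty": 0,"tz": 0.01,"rx": 0,"ry": 0,"rz": 0},{"tx": 0,"ty": 0,"tz": 0.008,"rx": 0,"ry": 0,"rz": 0},{"tx": 0,"ty": 0,"tz": 0.004,"rx": 0,"ry": 0,"rz": 0},{"tx": 0,"ty": 0,"tz": 0,"rx": 0,"ry": 0,"rz": 0}])

```text
t: 2.5
tcp_pos: [0.4564, 0.1489, 0.0868]
tool_rot: [-180.0, -0.0, 109.1]
force: [-0.0, -0.1, 0.2]
gripper_width: 0.0401
grip_force: 0.0
```

>>> play_rows(deltas=[{"tx": 0,"ty": 0,"tz": 0.003,"rx": 0,"ry": 0,"rz": 0},{"tx": 0,"ty": 0,"tz": 0.003,"rx": 0,"ry": 0,"rz": 0},{"tx": 0,"ty": 0,"tz": 0,"rx": 0,"ry": 0,"rz": 0}])

```text
t: 2.88
tcp_pos: [0.4563, 0.1489, 0.0806]
tool_rot: [-180.0, -0.0, 109.1]
force: [0.0, -0.0, 0.1]
gripper_width: 0.0405
grip_force: 0.0
```

>>> play_rows(deltas=[{"tx": 0,"ty": 0,"tz": 0.003,"rx": 0,"ry": 0,"rz": 0},{"tx": 0,"ty": 0,"tz": 0.003,"rx": 0,"ry": 0,"rz": 0},{"tx": 0,"ty": 0,"tz": 0,"rx": 0,"ry": 0,"rz": 0}])

```text
t: 3.25
tcp_pos: [0.4562, 0.1489, 0.0745]
tool_rot: [-180.0, -0.0, 109.1]
force: [0.1, -0.6, 0.3]
gripper_width: 0.0401
grip_force: 0.0
```

>>> play_rows(deltas=[{"tx": 0,"ty": 0,"tz": 0.002,"rx": 0,"ry": 0,"rz": 0},{"tx": 0,"ty": 0,"tz": 0,"rx": 0,"ry": 0,"rz": 0}])

```text
t: 3.5
tcp_pos: [0.4564, 0.1489, 0.0727]
tool_rot: [-180.0, -0.0, 109.1]
force: [0.6, -0.1, 0.0]
gripper_width: 0.04
grip_force: 0.0
```

>>> play_rows(deltas=[{"tx": 0,"ty": 0,"tz": -0.028,"rx": 0,"ry": 0,"rz": 0},{"tx": 0,"ty": 0,"tz": -0.028,"rx": 0,"ry": 0,"rz": 0},{"tx": -0.052,"ty": -0.015,"tz": 0,"rx": 0,"ry": 0,"rz": 0},{"tx": -0.052,"ty": -0.015,"tz": 0,"rx": 0,"ry": 0,"rz": 0},{"tx": 0,"ty": 0,"tz": 0,"rx": 0,"ry": 0,"rz": 0}])

```text
t: 4.12
tcp_pos: [0.4629, 0.038, 0.1294]
tool_rot: [179.9, 0.1, 108.8]
force: [-0.2, -0.4, 0.2]
gripper_width: 0.04
grip_force: 0.0
```

>>> play_rows(deltas=[{"tx": 0,"ty": 0,"tz": 0.02,"rx": 0,"ry": 0,"rz": 0},{"tx": 0,"ty": 0,"tz": 0.015,"rx": 0,"ry": 0,"rz": 0},{"tx": 0,"ty": 0,"tz": 0,"rx": 0,"ry": 0,"rz": 0}])

```text
t: 4.5
tcp_pos: [0.4608, 0.0417, 0.0924]
tool_rot: [-179.8, -0.1, 109.2]
force: [-0.1, 0.6, 0.0]
gripper_width: 0.0403
grip_force: 0.0
```

```bash
python3 - <<'E'
from h import *
a=r.camera("scene")[140:270,150:310]
cv2.imwrite("pics/s3.png",cv2.resize(a,None,fx=4,fy=4,interpolation=2))
E
```

```text
(no output)
```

View pics/s3.png

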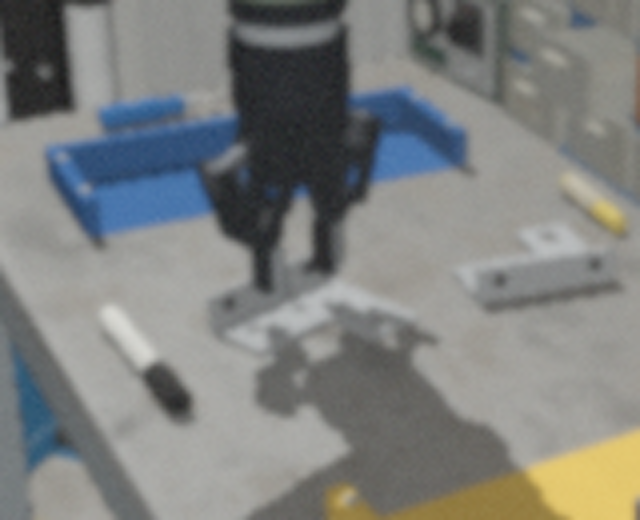

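The fingers hang inside the flange of the left bracket, over its base plate. I'll lower to about 6-10 mm tip height and start pushing.

>>> play_rows(deltas=[{"tx": 0,"ty": 0,"tz": 0.007,"rx": 0,"ry": 0,"rz": 0},{"tx": 0,"ty": 0,"tz": 0.006,"rx": 0,"ry": 0,"rz": 0},{"tx": 0.004,"ty": 0,"tz": 0,"rx": 0,"ry": 0,"rz": 0},{"tx": 0.006,"ty": 0,"tz": 0,"rx": 0,"ry": 0,"rz": 0},{"tx": 0.006,"ty": 0,"tz": 0,"rx": 0,"ry": 0,"rz": 0}])

```text
t: 5.18
tcp_pos: [0.4571, 0.0562, 0.0811]
tool_rot: [180.0, 0.0, 109.2]
force: [-0.4, -1.8, -0.3]
gripper_width: 0.04
grip_force: 0.7
```

>>> play_rows(deltas=[{"tx": 0.008,"ty": 0,"tz": 0,"rx": 0,"ry": 0,"rz": 0.03},{"tx": 0.008,"ty": 0,"tz": 0,"rx": 0,"ry": 0,"rz": 0.05},{"tx": 0.008,"ty": 0,"tz": 0,"rx": 0,"ry": 0,"rz": 0.05},{"tx": 0.008,"ty": 0,"tz": 0,"rx": 0,"ry": 0,"rz": 0.05},{"tx": 0.008,"ty": 0,"tz": 0,"rx": 0,"ry": 0,"rz": 0.05}])

```text
t: 5.8
tcp_pos: [0.4472, 0.0949, 0.0812]
tool_rot: [180.0, 0.0, 95.9]
force: [0.3, -1.3, -0.5]
gripper_width: 0.0398
grip_force: 0.9
```

```bash
python3 - <<'E'
from h import *
a=r.camera("scene")[140:270,150:310];b=r.camera("top")[130:270,150:310]
cv2.imwrite("pics/s4.png",np.hstack([cv2.resize(a,(400,325),interpolation=2),cv2.resize(b,(372,325),interpolation=2)]))
E
```

```text
(no output)
```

View pics/s4.png

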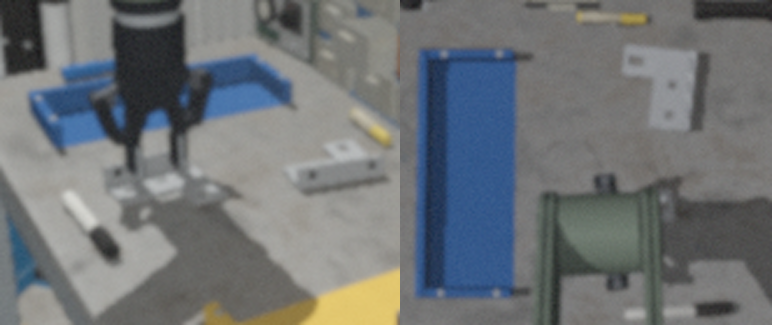

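The flange follows both fingers squarely, near scene-crop (150,170). I'll keep steering towards +x.

>>> play_rows(deltas=[{"tx": 0.008,"ty": 0,"tz": 0,"rx": 0,"ry": 0,"rz": 0.055},{"tx": 0.008,"ty": 0,"tz": 0,"rx": 0,"ry": 0,"rz": 0.055},{"tx": 0.008,"ty": 0,"tz": 0,"rx": 0,"ry": 0,"rz": 0.055},{"tx": 0.008,"ty": 0,"tz": 0,"rx": 0,"ry": 0,"rz": 0.055},{"tx": 0.008,"ty": 0,"tz": 0,"rx": 0,"ry": 0,"rz": 0.055}])

```text
t: 6.52
tcp_pos: [0.4474, 0.1342, 0.081]
tool_rot: [180.0, 0.1, 80.2]
force: [-0.9, -2.5, 1.7]
gripper_width: 0.0402
grip_force: 1.3
```

>>> play_rows(deltas=[{"tx": 0.008,"ty": 0,"tz": 0,"rx": 0,"ry": 0,"rz": 0.055},{"tx": 0.008,"ty": 0,"tz": 0,"rx": 0,"ry": 0,"rz": 0.055},{"tx": 0.008,"ty": 0,"tz": 0,"rx": 0,"ry": 0,"rz": 0},{"tx": 0.008,"ty": 0,"tz": 0,"rx": 0,"ry": 0,"rz": 0},{"tx": 0.008,"ty": 0,"tz": 0,"rx": 0,"ry": 0,"rz": 0}])

```text
t: 7.15
tcp_pos: [0.4573, 0.1735, 0.081]
tool_rot: [-180.0, 0.0, 73.9]
force: [-1.5, -3.1, 1.1]
gripper_width: 0.0401
grip_force: 1.7
```

```bash
python3 - <<'E'
from h import *
a=r.camera("scene")[140:270,150:310];b=r.camera("top")[130:270,150:310]
cv2.imwrite("pics/s5.png",np.hstack([cv2.resize(a,(400,325),interpolation=2),cv2.resize(b,(372,325),interpolation=2)]))
E
```

```text
(no output)
```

View pics/s5.png

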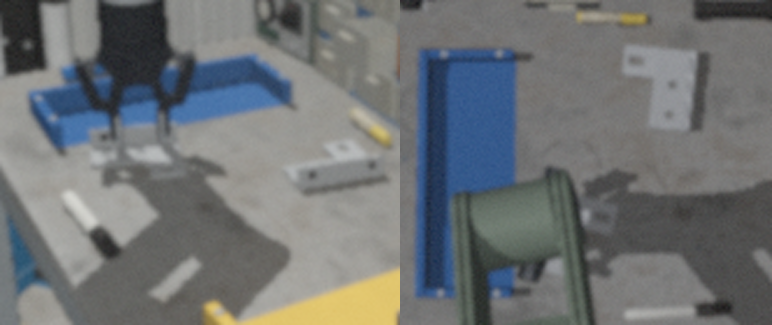

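The flange still sits evenly across both fingers at yaw 74° and is just short of the bay mouth.

>>> play_rows(deltas=[{"tx": 0.008,"ty": 0,"tz": 0,"rx": 0,"ry": 0,"rz": 0.05},{"tx": 0.008,"ty": 0,"tz": 0,"rx": 0,"ry": 0,"rz": 0.05},{"tx": 0.008,"ty": 0,"tz": 0,"rx": 0,"ry": 0,"rz": 0.05},{"tx": 0.008,"ty": 0,"tz": 0,"rx": 0,"ry": 0,"rz": 0},{"tx": 0.008,"ty": 0,"tz": 0,"rx": 0,"ry": 0,"rz": 0}])

```text
t: 7.88
tcp_pos: [0.4715, 0.2108, 0.0806]
tool_rot: [-180.0, 0.0, 65.3]
force: [-0.7, -2.8, 1.2]
gripper_width: 0.0398
grip_force: 1.3
```

>>> play_rows(deltas=[{"tx": 0.008,"ty": 0,"tz": 0,"rx": 0,"ry": 0,"rz": 0},{"tx": 0.008,"ty": 0,"tz": 0,"rx": 0,"ry": 0,"rz": 0},{"tx": 0.008,"ty": 0,"tz": 0,"rx": 0,"ry": 0,"rz": -0.05},{"tx": 0.008,"ty": 0,"tz": 0,"rx": 0,"ry": 0,"rz": -0.05},{"tx": 0.008,"ty": 0,"tz": 0,"rx": 0,"ry": 0,"rz": -0.05}])

```text
t: 8.5
tcp_pos: [0.4874, 0.2479, 0.0807]
tool_rot: [-180.0, -0.0, 74.0]
force: [-1.2, -2.2, 0.2]
gripper_width: 0.0398
grip_force: 1.0
```

>>> play_rows(deltas=[{"tx": 0.008,"ty": 0,"tz": 0,"rx": 0,"ry": 0,"rz": -0.053},{"tx": 0.008,"ty": 0,"tz": 0,"rx": 0,"ry": 0,"rz": -0.053},{"tx": 0.008,"ty": 0,"tz": 0,"rx": 0,"ry": 0,"rz": -0.053},{"tx": 0.007,"ty": 0,"tz": 0,"rx": 0,"ry": 0,"rz": -0.053},{"tx": 0.006,"ty": 0,"tz": 0,"rx": 0,"ry": 0,"rz": -0.05}])

```text
t: 9.12
tcp_pos: [0.4942, 0.2842, 0.0807]
tool_rot: [180.0, -0.0, 89.0]
force: [-0.4, -3.0, -0.8]
gripper_width: 0.04
grip_force: 1.0
```

>>> play_rows(deltas=[{"tx": 0.004,"ty": 0,"tz": 0,"rx": 0,"ry": 0,"rz": 0},{"tx": 0.004,"ty": 0,"tz": 0,"rx": 0,"ry": 0,"rz": 0},{"tx": 0.003,"ty": 0,"tz": 0,"rx": 0,"ry": 0,"rz": 0},{"tx": 0,"ty": 0,"tz": 0,"rx": 0,"ry": 0,"rz": 0}])

```text
t: 9.62
tcp_pos: [0.4943, 0.295, 0.081]
tool_rot: [180.0, -0.1, 88.9]
force: [-0.4, 0.4, -0.4]
gripper_width: 0.0401
grip_force: 0.0
```

Creep forward until the force rises.

>>> play_rows(deltas=[{"tx": 0.003,"ty": 0,"tz": 0,"rx": 0,"ry": 0,"rz": 0},{"tx": 0.003,"ty": 0,"tz": 0,"rx": 0,"ry": 0,"rz": 0},{"tx": 0.002,"ty": 0,"tz": 0,"rx": 0,"ry": 0,"rz": 0}])

```text
t: 10.0
tcp_pos: [0.4944, 0.3026, 0.081]
tool_rot: [180.0, 0.0, 88.9]
force: [1.1, -2.1, 0.4]
gripper_width: 0.0399
grip_force: 1.3
```

>>> play_rows(deltas=[{"tx": 0.002,"ty": 0,"tz": 0,"rx": 0,"ry": 0,"rz": 0},{"tx": 0.0015,"ty": 0,"tz": 0,"rx": 0,"ry": 0,"rz": 0}])

```text
t: 10.25
tcp_pos: [0.4945, 0.3061, 0.081]
tool_rot: [180.0, 0.0, 88.9]
force: [-0.2, -2.4, 2.0]
gripper_width: 0.0397
grip_force: 1.5
```

>>> play_rows(deltas=[{"tx": 0.002,"ty": 0,"tz": 0,"rx": 0,"ry": 0,"rz": 0},{"tx": 0,"ty": 0,"tz": 0,"rx": 0,"ry": 0,"rz": 0}])

```text
t: 10.5
tcp_pos: [0.4945, 0.3083, 0.081]
tool_rot: [180.0, -0.0, 88.9]
force: [-0.4, -1.4, 1.2]
gripper_width: 0.0399
grip_force: 1.0
```

>>> play_rows(deltas=[{"tx": 0.002,"ty": 0,"tz": 0,"rx": 0,"ry": 0,"rz": 0},{"tx": 0,"ty": 0,"tz": 0,"rx": 0,"ry": 0,"rz": 0}])

```text
t: 10.75
tcp_pos: [0.4945, 0.309, 0.0809]
tool_rot: [-180.0, 0.1, 88.9]
force: [-1.3, -7.2, 3.5]
gripper_width: 0.0401
grip_force: 3.4
```

>>> play_rows(deltas=[{"tx": 0.0015,"ty": 0,"tz": 0,"rx": 0,"ry": 0,"rz": 0},{"tx": 0,"ty": 0,"tz": 0,"rx": 0,"ry": 0,"rz": 0}])

```text
t: 11.0
tcp_pos: [0.4946, 0.3092, 0.081]
tool_rot: [-179.9, 0.3, 88.9]
force: [0.2, -11.2, 4.5]
gripper_width: 0.0401
grip_force: 5.6
```

It is seated, with the force up to 11 N and no further motion. I'll back off, lift and go to the right bracket.

>>> play_rows(deltas=[{"tx": -0.006,"ty": 0,"tz": 0,"rx": 0,"ry": 0,"rz": 0},{"tx": -0.008,"ty": 0,"tz": 0,"rx": 0,"ry": 0,"rz": 0},{"tx": 0,"ty": 0,"tz": -0.03,"rx": 0,"ry": 0,"rz": 0},{"tx": 0,"ty": 0,"tz": -0.03,"rx": 0,"ry": 0,"rz": 0},{"tx": 0,"ty": 0,"tz": 0,"rx": 0,"ry": 0,"rz": 0.108}])

```text
t: 11.62
tcp_pos: [0.4961, 0.2987, 0.144]
tool_rot: [179.7, -0.2, 82.6]
force: [0.2, -0.2, 0.0]
gripper_width: 0.0399
grip_force: 0.0
```

>>> play_rows(deltas=[{"tx": -0.042,"ty": 0.027,"tz": 0,"rx": 0,"ry": 0,"rz": 0},{"tx": -0.042,"ty": 0.027,"tz": 0,"rx": 0,"ry": 0,"rz": 0},{"tx": -0.042,"ty": 0.027,"tz": 0,"rx": 0,"ry": 0,"rz": 0},{"tx": -0.042,"ty": 0.027,"tz": 0,"rx": 0,"ry": 0,"rz": 0},{"tx": -0.042,"ty": 0.027,"tz": 0,"rx": 0,"ry": 0,"rz": 0}])

```text
t: 12.25
tcp_pos: [0.602, 0.071, 0.1408]
tool_rot: [180.0, -0.1, 82.7]
force: [0.5, 0.6, 0.1]
gripper_width: 0.0399
grip_force: 0.0
```

>>> play_rows(deltas=[{"tx": -0.042,"ty": 0.027,"tz": 0,"rx": 0,"ry": 0,"rz": 0},{"tx": 0,"ty": 0,"tz": 0,"rx": 0,"ry": 0,"rz": 0},{"tx": 0,"ty": 0,"tz": 0,"rx": 0,"ry": 0,"rz": 0}])

```text
t: 12.62
tcp_pos: [0.6225, 0.0273, 0.1405]
tool_rot: [-179.9, -0.0, 82.7]
force: [-0.7, 0.7, 0.2]
gripper_width: 0.0401
grip_force: 0.0
```

```bash
python3 - <<'E'
from h import *
a=r.camera("scene")[130:250,150:360];b=r.camera("top")[130:270,150:310]
cv2.imwrite("pics/s6.png",np.hstack([cv2.resize(a,(430,246),interpolation=2),cv2.resize(b,(368,246*368//281),interpolation=2)[:246]]))
E
```

```text
(no output)
```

View pics/s6.png

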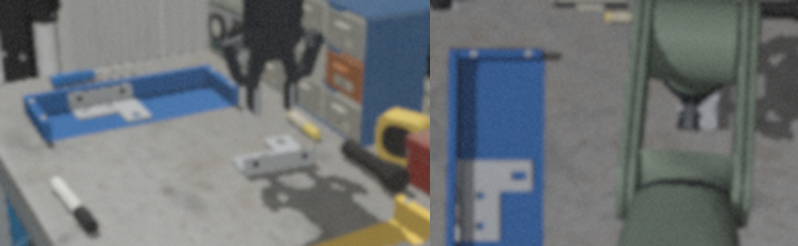

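The left bracket lies flat in the blue bay against the back wall (top crop 480-530,160-240). The fingers hover inside the flange of the right bracket, so I'll lower and push in -tx.

>>> play_rows(deltas=[{"tx": 0,"ty": 0,"tz": 0.025,"rx": 0,"ry": 0,"rz": 0},{"tx": 0,"ty": 0,"tz": 0.02,"rx": 0,"ry": 0,"rz": 0},{"tx": 0,"ty": 0,"tz": 0.01,"rx": 0,"ry": 0,"rz": 0},{"tx": 0,"ty": 0,"tz": 0.005,"rx": 0,"ry": 0,"rz": 0},{"tx": 0,"ty": 0,"tz": 0,"rx": 0,"ry": 0,"rz": 0}])

```text
t: 13.35
tcp_pos: [0.623, 0.0271, 0.0808]
tool_rot: [-180.0, -0.0, 82.7]
force: [-0.6, -0.5, -0.3]
gripper_width: 0.0399
grip_force: 0.0
```

>>> play_rows(deltas=[{"tx": -0.005,"ty": 0,"tz": 0,"rx": 0,"ry": 0,"rz": 0},{"tx": -0.006,"ty": 0,"tz": 0,"rx": 0,"ry": 0,"rz": 0},{"tx": -0.006,"ty": 0,"tz": 0,"rx": 0,"ry": 0,"rz": 0},{"tx": -0.008,"ty": 0,"tz": 0,"rx": 0,"ry": 0,"rz": 0},{"tx": -0.008,"ty": 0,"tz": 0,"rx": 0,"ry": 0,"rz": 0}])

```text
t: 13.98
tcp_pos: [0.619, -0.0061, 0.0812]
tool_rot: [180.0, -0.0, 82.7]
force: [1.0, 1.2, 1.6]
gripper_width: 0.0401
grip_force: 0.9
```

>>> play_rows(deltas=[{"tx": -0.009,"ty": 0,"tz": 0,"rx": 0,"ry": 0,"rz": 0},{"tx": -0.009,"ty": 0,"tz": 0,"rx": 0,"ry": 0,"rz": 0},{"tx": -0.009,"ty": 0,"tz": 0,"rx": 0,"ry": 0,"rz": 0},{"tx": -0.009,"ty": 0,"tz": 0,"rx": 0,"ry": 0,"rz": 0},{"tx": -0.009,"ty": 0,"tz": 0,"rx": 0,"ry": 0,"rz": 0}])

```text
t: 14.6
tcp_pos: [0.613, -0.0509, 0.0808]
tool_rot: [-180.0, -0.0, 82.7]
force: [0.4, 2.3, 1.1]
gripper_width: 0.0401
grip_force: 0.9
```

>>> play_rows(deltas=[{"tx": -0.009,"ty": 0,"tz": 0,"rx": 0,"ry": 0,"rz": 0},{"tx": -0.009,"ty": 0,"tz": 0,"rx": 0,"ry": 0,"rz": 0},{"tx": -0.009,"ty": 0,"tz": 0,"rx": 0,"ry": 0,"rz": 0},{"tx": -0.009,"ty": 0,"tz": 0,"rx": 0,"ry": 0,"rz": 0},{"tx": -0.009,"ty": 0,"tz": 0,"rx": 0,"ry": 0,"rz": 0}])

```text
t: 15.22
tcp_pos: [0.6073, -0.0955, 0.0809]
tool_rot: [-180.0, 0.0, 82.7]
force: [-0.0, 1.3, 1.2]
gripper_width: 0.0403
grip_force: 0.9
```

>>> play_rows(deltas=[{"tx": -0.009,"ty": 0,"tz": 0,"rx": 0,"ry": 0,"rz": 0},{"tx": -0.009,"ty": 0,"tz": 0,"rx": 0,"ry": 0,"rz": 0},{"tx": -0.009,"ty": 0,"tz": 0,"rx": 0,"ry": 0,"rz": 0},{"tx": -0.009,"ty": 0,"tz": 0,"rx": 0,"ry": 0,"rz": 0},{"tx": -0.009,"ty": 0,"tz": 0,"rx": 0,"ry": 0,"rz": 0}])

```text
t: 15.85
tcp_pos: [0.6016, -0.1402, 0.0809]
tool_rot: [-180.0, 0.0, 82.7]
force: [0.7, 2.2, 1.3]
gripper_width: 0.0403
grip_force: 0.9
```

>>> play_rows(deltas=[{"tx": -0.008,"ty": 0,"tz": 0,"rx": 0,"ry": 0,"rz": 0},{"tx": -0.008,"ty": 0,"tz": 0,"rx": 0,"ry": 0,"rz": 0},{"tx": -0.008,"ty": 0,"tz": 0,"rx": 0,"ry": 0,"rz": 0},{"tx": -0.008,"ty": 0,"tz": 0,"rx": 0,"ry": 0,"rz": -0.027},{"tx": -0.008,"ty": 0,"tz": 0,"rx": 0,"ry": 0,"rz": -0.027}])

```text
t: 16.48
tcp_pos: [0.5967, -0.1798, 0.0809]
tool_rot: [-180.0, -0.0, 85.9]
force: [-0.3, 2.0, 1.4]
gripper_width: 0.0399
grip_force: 0.9
```

>>> play_rows(deltas=[{"tx": -0.008,"ty": 0,"tz": 0,"rx": 0,"ry": 0,"rz": -0.026},{"tx": -0.008,"ty": 0,"tz": 0,"rx": 0,"ry": 0,"rz": -0.026},{"tx": -0.008,"ty": 0,"tz": 0,"rx": 0,"ry": 0,"rz": -0.026},{"tx": -0.008,"ty": 0,"tz": 0,"rx": 0,"ry": 0,"rz": -0.026},{"tx": -0.008,"ty": 0,"tz": 0,"rx": 0,"ry": 0,"rz": -0.026}])

```text
t: 17.1
tcp_pos: [0.5958, -0.2197, 0.0808]
tool_rot: [-180.0, -0.0, 93.3]
force: [-0.3, 1.6, 1.5]
gripper_width: 0.0401
grip_force: 0.8
```

>>> play_rows(deltas=[{"tx": -0.008,"ty": 0,"tz": 0,"rx": 0,"ry": 0,"rz": 0},{"tx": -0.007,"ty": 0,"tz": 0,"rx": 0,"ry": 0,"rz": 0},{"tx": -0.006,"ty": 0,"tz": 0,"rx": 0,"ry": 0,"rz": 0},{"tx": -0.005,"ty": 0,"tz": 0,"rx": 0,"ry": 0,"rz": 0},{"tx": -0.004,"ty": 0,"tz": 0,"rx": 0,"ry": 0,"rz": 0}])

```text
t: 17.73
tcp_pos: [0.5977, -0.2495, 0.0808]
tool_rot: [-180.0, -0.0, 93.3]
force: [0.2, 0.9, -0.3]
gripper_width: 0.0401
grip_force: 0.6
```

>>> play_rows(deltas=[{"tx": -0.004,"ty": 0,"tz": 0,"rx": 0,"ry": 0,"rz": 0},{"tx": -0.004,"ty": 0,"tz": 0,"rx": 0,"ry": 0,"rz": 0},{"tx": -0.004,"ty": 0,"tz": 0,"rx": 0,"ry": 0,"rz": 0},{"tx": -0.003,"ty": 0,"tz": 0,"rx": 0,"ry": 0,"rz": 0}])

```text
t: 18.23
tcp_pos: [0.5986, -0.2645, 0.0808]
tool_rot: [-180.0, 0.0, 93.3]
force: [-0.5, 0.3, -0.5]
gripper_width: 0.04
grip_force: 0.4
```

>>> play_rows(deltas=[{"tx": -0.002,"ty": 0,"tz": 0,"rx": 0,"ry": 0,"rz": 0},{"tx": -0.002,"ty": 0,"tz": 0,"rx": 0,"ry": 0,"rz": 0}])

```text
t: 18.48
tcp_pos: [0.5988, -0.2683, 0.0808]
tool_rot: [-180.0, -0.0, 93.3]
force: [0.2, 1.1, -0.6]
gripper_width: 0.04
grip_force: 0.4
```

>>> play_rows(deltas=[{"tx": -0.002,"ty": 0,"tz": 0,"rx": 0,"ry": 0,"rz": 0},{"tx": 0,"ty": 0,"tz": 0,"rx": 0,"ry": 0,"rz": 0}])

```text
t: 18.73
tcp_pos: [0.599, -0.2705, 0.081]
tool_rot: [180.0, 0.0, 93.3]
force: [0.5, 0.2, -0.2]
gripper_width: 0.04
grip_force: 0.0
```

>>> play_rows(deltas=[{"tx": -0.002,"ty": 0,"tz": 0,"rx": 0,"ry": 0,"rz": 0},{"tx": 0,"ty": 0,"tz": 0,"rx": 0,"ry": 0,"rz": 0}])

```text
t: 18.98
tcp_pos: [0.599, -0.2709, 0.081]
tool_rot: [-180.0, -0.1, 93.3]
force: [0.1, 5.6, 2.7]
gripper_width: 0.0399
grip_force: 2.4
```

>>> play_rows(deltas=[{"tx": -0.0015,"ty": 0,"tz": 0,"rx": 0,"ry": 0,"rz": 0},{"tx": 0,"ty": 0,"tz": 0,"rx": 0,"ry": 0,"rz": 0}])

```text
t: 19.23
tcp_pos: [0.5991, -0.2711, 0.081]
tool_rot: [-179.9, -0.3, 93.3]
force: [-1.4, 8.4, 4.0]
gripper_width: 0.0399
grip_force: 4.3
```

Seated as predicted (y = -0.271). I'll back off, lift and check.

>>> play_rows(deltas=[{"tx": 0.006,"ty": 0,"tz": 0,"rx": 0,"ry": 0,"rz": 0},{"tx": 0.008,"ty": 0,"tz": 0,"rx": 0,"ry": 0,"rz": 0},{"tx": 0,"ty": 0,"tz": -0.04,"rx": 0,"ry": 0,"rz": 0},{"tx": 0,"ty": 0,"tz": -0.05,"rx": 0,"ry": 0,"rz": 0},{"tx": 0.05,"ty": 0,"tz": -0.03,"rx": 0,"ry": 0,"rz": 0}])

```text
t: 19.85
tcp_pos: [0.5971, -0.2131, 0.2047]
tool_rot: [179.6, 0.3, 93.0]
force: [0.7, 0.5, -0.1]
gripper_width: 0.0398
grip_force: 0.0
```

>>> play_rows(deltas=[{"tx": 0.06,"ty": 0,"tz": 0,"rx": 0,"ry": 0,"rz": 0},{"tx": 0.06,"ty": 0,"tz": 0,"rx": 0,"ry": 0,"rz": 0},{"tx": 0.05,"ty": 0,"tz": 0,"rx": 0,"ry": 0,"rz": 0},{"tx": 0,"ty": 0,"tz": 0,"rx": 0,"ry": 0,"rz": 0},{"tx": 0,"ty": 0,"tz": 0,"rx": 0,"ry": 0,"rz": 0}])

```text
t: 20.48
tcp_pos: [0.586, -0.0403, 0.2011]
tool_rot: [180.0, 0.1, 93.3]
force: [0.2, 0.3, 0.3]
gripper_width: 0.04
grip_force: 0.0
```

```bash
python3 - <<'E'
from h import *
s=r.get_state();print(s['t'],s['tcp_pos'])
b=r.camera("top");a=r.camera("scene")
cv2.imwrite("pics/top7.png",b)
B=cv2.resize(b[130:265,145:405],(780,405),interpolation=2);A=cv2.resize(a[140:300,100:410],(378,195),interpolation=2)
cv2.imwrite("pics/f.png",np.vstack([B,np.hstack([A,np.zeros((195,402,3),np.uint8)])]))
E
```

```text
20.475 [ 0.58598152 -0.04028047  0.20110747]
```

View pics/f.png

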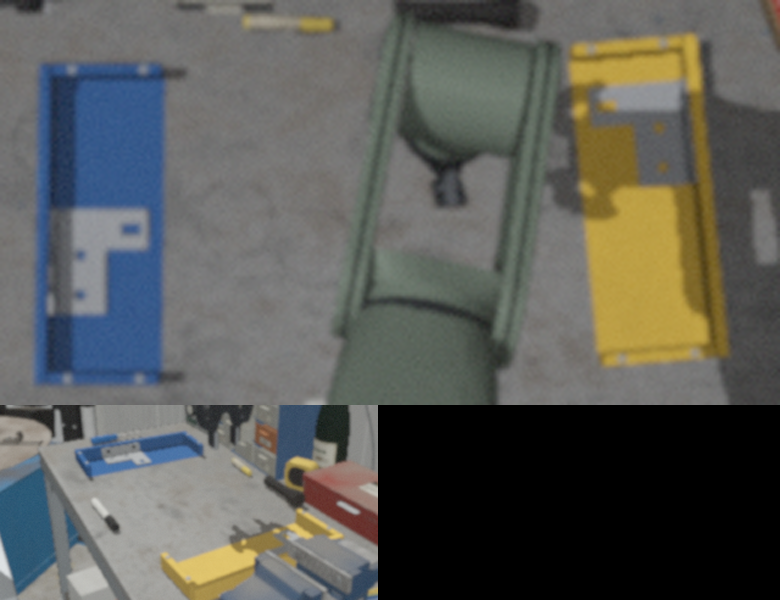

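Both brackets lie flat and parallel against their back walls: the left one at crop columns 48-150, rows 208-315, and the right one at 590-690, 83-186. Both have margin to the side walls, and the tools are where they were.

```bash
python3 -c "
from workcell import r
print(r.sign_off())"
```

```text
the job is handed in; nothing more can be done
None
```

I pushed both brackets along the bench until they seated against the back walls, the left-hand one in the blue bay and the right-hand one in the yellow bay, and handed the job in at about 20.5 s; sign-off returned no verdict.

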